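# Vent the nitro cold-brew keg

## Task

Vent the green-banded nitro cold-brew mini keg so that it can be opened: unscrew the little knurled brass lock nut on its lid valve (counter-clockwise seen from above) all the way up to its stop, without pushing the valve pin in or letting gas out while you turn. Then press the freed steel pin gently down as far as it goes, hold it down for about two seconds, and let it spring back up. Leave the nut up, the keg standing where it is, and everything else on the counter alone.

Things in the scene. Friction and masses are not known exactly. Their poses are not given: they have to be found in the camera images.
- keg: stainless mini keg with a GREEN band, 2.4-4 kg, loose on the 4 mm bar mat. Diameter 125 mm. Black screw cap, diameter 78, flat top 214 mm above the underside. Its lid valve stands on the keg's axis with free space all round above the cap. A 38 mm gauge juts 25 mm from its -x side, 60 mm up. Origin: centre of underside, z up. About 10 N sideways at the valve can rock or shift it
- stem_top (a point): fixed point on the keg: the top end of the valve's threaded steel stem, on the valve axis, 26 mm above the cap's top and 240 mm above the keg's underside; z up. The stem is 10 mm in diameter, with a foot of diameter 22 and height 5 mm on the cap
- lock_nut: knurled brass lock nut, diameter 14, height 10 mm, on a steep quick thread on the pin. Origin: its centre; at the start screwed down on the stem, 5 mm above stem_top, 17 mm below the pin's tip. Unscrews counter-clockwise from above, climbing 1.364 mm per rad; hard stop after 4.4 rad, 6 mm up. Turns at 0.07 N m, stays where left, cannot come off. Held from climbing while turned, it drives the pin in
- valve_pin: steel valve pin, diameter 6 mm, upright. Origin: centre of its flat tip, at rest 22 mm above stem_top: 12 mm above the nut's top when that is down, 6 mm when up. Spring: gives at 4 N, fully in at 10 N; the nut goes down with it. It goes in only as far as the nut was unscrewed (6 mm at most), then a hard stop; gas leaks from 3 mm, fully open from 5 mm. Over 18 N bends it
- other_keg: bystander: mini keg of the same size with an ORANGE band and a pull-ring cap without lock nut, 3 kg, up to 248 mm tall. Origin: centre of its underside
- spare_cap: bystander: loose black keg cap lying on the mat, diameter 56, 32 mm tall. Origin: centre of its underside
- milk_pitcher: bystander: steel milk jug, diameter 84, 105 mm tall. Origin: centre of its underside
- green_mug: bystander: dark green mug, diameter 82, 85 mm tall. Origin: centre of its underside
- glass_cup: bystander: glass, diameter 76, 90 mm tall. Origin: centre of its underside
- bean_jar: bystander: jar of coffee beans, diameter 90, 150 mm tall. Origin: centre of its underside
- tamper: bystander: steel tamper, diameter 58, 88 mm tall. Origin: centre of its underside
- portafilter: bystander: portafilter lying on the counter, basket diameter 72, handle 165 mm long towards its -x. Origin: under the basket's centre

How it is judged:
By the outcome, as a careful person would: the job done as asked, in the order asked, and still so for the second after the job is handed in, with the robot touching nothing.
It also fails if it takes over 72 s, if anything falls off the work surface, if the arm or the gripper's body presses on something with over 40 N, if the wrist force passes 120 N, or if a joint passes its speed limit or range.

## Robot

A 6-joint arm with a two-finger parallel gripper is mounted at the origin on the work surface. World frame = base frame: x ahead of the robot, y to its left, z up, the work surface at z = 0. Lengths are in mm, angles in rad, forces in N, time in s.
With the tool pointing down it reaches from about 275 to 1000 mm from the base axis. Payload 8.4 kg.
Tool frame: the origin (TCP) lies midway between the tips of the shut fingers; the grasp point (between the pads) lies 19 mm behind it (r.grip_point_offset is the distance from the TCP to the grasp point, in mm); z points along the fingers, y is the line along which they close (so a half turn about z gives the same grasp; the last joint's range is limited). The gripper opens to 85 mm and grips with 20 to 120 N. Pads are 22 mm wide; open, the fingers measure 114 mm over their backs; the gripper's body (76 mm by 85 mm) begins 54 mm behind the grasp point. The pads swing forward as they close: fully open they stand 13 mm farther back than shut.
Start: joints at [1.122, 0.353, 1.633, -0, 1.155, -0.002], TCP at [270.05, 563.65, 231.281] pointing down, gripper open.
Joint ranges: [-2.63, 2.63], [-0.92, 2.1], [0.06, 2.66], [-1.3, 4.44], [0, 2.69], [-3.02, 3.02]. Speed limits (rad/s): [2.22, 2.22, 2.79, 3.14, 3.14, 3.14].

## Interface

Orientations are given as [roll, pitch, yaw] about the fixed x, y, z axes, in that order (R = Rz(yaw) Ry(pitch) Rx(roll)).
In Python, from rig import r gives the robot as it stands. The module is installed in compiled form; this text tells all that it offers.
- The arm moves only by the shell command python3 -m creep 'ROWS' [FORCE]. ROWS is text: rows parted by semicolons, each of 7 numbers parted by spaces: the turn, a rotation vector about the tool's x, y, z in degrees, then the shift along the tool's x, y, z in m, then the closure in counts, from 0 (fully open) to 255 (shut). A call has 1 to 8 rows; each row is the pose to reach, as a shift and turn from the pose commanded when the call began, along the tool's axes at that moment; what a row does not reach only later rows make up. A row lasts 1/8 s, in which the tool goes at most 62.5 mm and 10.7 degrees, less where a joint would pass 70% of its speed; a pose out of reach is approached as far as the arm can. A call with a gripper value outside its range is refused whole. The fingers move at their own pace and stop on an object; FORCE is the grip in N (left out, the last holds). Time passes only in rows, so rows that repeat a pose let the fingers close. It gives the time, the measured TCP pose, the force, the opening and the grip force at its end, in the units of the state.
- r.sense(): the state, without advancing time (a new reading comes with each control period).
- r.grab_frame(name): name is "scene" or "side" or "wrist"; returns a dict with "img" (400x640x3 uint8, red, green, blue), "range_z" (400x640 float32, mm along the optical axis (not along the pixel's ray), 0 where there is no reading), "K" (3x3 intrinsics, pixels), "D" ([k1, k2, p1, p2, k3] as OpenCV has them; the pictures are not rectified), "world_from_camera" (4x4, takes a point from camera to world coordinates). Camera axes: x right, y up, looking along -z (the intrinsics and any distortion apply to the point x, -y, -z); pixel columns grow to the right and rows downward; lengths in mm; the calibration is good to about 2 mm. A picture is of the moment at which its call begins.
- r.sign_off(): hands the job in; it is judged then, once.
The state is a dict: "clock": time; "qpos": joint angles; "qvel": joint speeds; "joint_efforts": joint torques, N m; "eef_pos": TCP position; "tcp_rot": TCP orientation; "contact_force": force on the tool from outside, world axes, zero at the start; "wrist_torque": the same for the moment, N m; "opening": opening from 0.0 (shut) to 1.0 (fully open); "grasp_force": force on a finger pad.
Only numpy, scipy, OpenCV 4.12 (cv2) and the standard library are available. Lean on these libraries where they do the work, as an engineer would, in place of code of your own. Each camera call takes 0.05 s, during which the arm holds its last target. There are 200 camera calls.

## Working session

There is one attempt and no reset: what is moved stays moved. The work goes in short steps, Python scripts to look and compute and a shell command to move; the robot and the scene stay as the last step left them, time stands still between calls to the robot, and variables do not carry over. Pictures are saved under pics/ and viewed, at most 10 in all, crops included, and the job is handed in when it is done.

```bash
mkdir -p pics; cat > h.py <<'E'
import numpy as np,cv2
from rig import r
def world(f,uv,depth=None):
    uv=np.asarray(uv,float).reshape(-1,1,2)
    n=cv2.undistortPoints(uv,np.array(f["K"],float),np.array(f["D"],float)).reshape(-1,2)
    d=np.c_[n[:,0],-n[:,1],-np.ones(len(n))]
    T=np.array(f["world_from_camera"])
    if depth is not None: return (d*np.asarray(depth).reshape(-1,1))@T[:3,:3].T+T[:3,3]
    return T[:3,3],d@T[:3,:3].T
def plane(f,uv,z):
    o,d=world(f,uv); return o+d*((z-o[2])/d[:,2])[:,None]
def proj(f,P):
    T=np.array(f["world_from_camera"]);p=(np.asarray(P,float).reshape(-1,3)-T[:3,3])@T[:3,:3]
    p=p*[1,-1,-1]
    return cv2.projectPoints(p,np.zeros(3),np.zeros(3),np.array(f["K"],float),np.array(f["D"],float))[0].reshape(-1,2)
E
python3 - <<'E'
from h import *
fs=[]
for n in("scene","side"):
    f=r.grab_frame(n); np.save(f"/tmp/{n}.npy",f,allow_pickle=True); cv2.imwrite(f"pics/{n}0.png",f["img"][...,::-1])
    print(n,np.round(np.array(f["world_from_camera"])[:3,3]),f["K"][0][0])
print(r.sense(), r.grip_point_offset)
E
```

```text
scene [1380. -261. 1564.] 479.5926060874529
side [ 529. 1043. 1042.] 462.15392187067476
{'clock': 0.1, 'qpos': array([ 1.12163286e+00,  3.53598806e-01,  1.63406916e+00,  2.63174629e-05,
        1.15521059e+00, -2.43209596e-03]), 'qvel': array([-0.00075675, -0.00185983, -0.00310184,  0.00049563,  0.00139802,
        0.0001868 ]), 'joint_efforts': array([ 1.74185454e-03, -6.06367493e+01, -3.42814779e+01,  2.75423881e-04,
        4.09062850e-03,  1.00762686e-04]), 'eef_pos': array([269.83299093, 563.26543448, 230.62030034]), 'tcp_rot': array([-3.14030682e+00, -2.71909885e-05,  2.69485062e+00]), 'contact_force': array([-0.74701185,  0.17137498,  0.08795442]), 'wrist_torque': array([ 0.03880058, -0.03560735,  0.00673798]), 'grasp_force': 0.0, 'opening': 1.0040786442417924} 18.700000000000003
```

View pics/scene0.png

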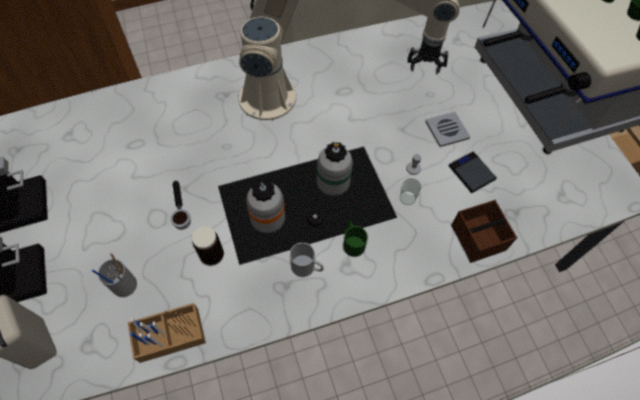

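View pics/side0.png

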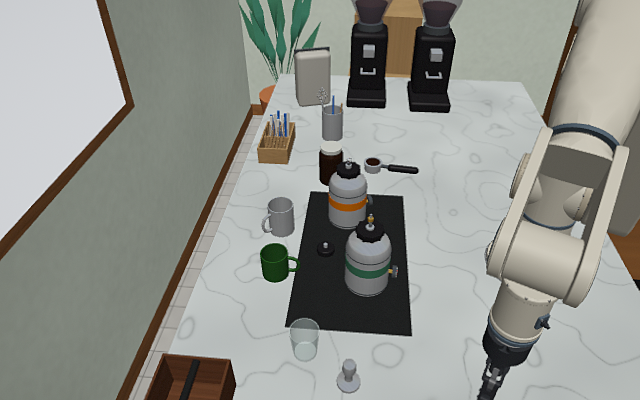

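The green-banded keg has its brass nut near (336,147) in scene and (371,218) in side. The orange keg is near (265,190) in scene and (348,165) in side. Next I triangulate the nut.

```bash
python3 - <<'E'
from h import *
R=[]
for n,(u,v) in(("scene",(336,147)),("side",(371,218))):
    f=np.load(f"/tmp/{n}.npy",allow_pickle=True).item()
    hsv=cv2.cvtColor(f["img"],cv2.COLOR_RGB2HSV)
    m=cv2.inRange(hsv,(10,90,70),(32,255,255)); w=np.zeros_like(m); w[v-14:v+14,u-14:u+14]=1; m=m*w
    ys,xs=np.nonzero(m); c=(xs.mean(),ys.mean()); print(n,len(xs),c,xs.min(),xs.max(),ys.min(),ys.max())
    o,d=world(f,c); d=d[0]/np.linalg.norm(d[0]); R.append((o,d))
    print(plane(f,[c],249))
    z=f["range_z"]; print("rng",z[int(c[1]),int(c[0])])
    im=cv2.resize(f["img"][v-30:v+60,u-60:u+60],None,fx=5,fy=5,interpolation=cv2.INTER_NEAREST); 
    cv2.imwrite(f"pics/{n}crop.png",im[...,::-1])
A=np.c_[R[0][1],-R[1][1]]; t=np.linalg.lstsq(A,R[1][0]-R[0][0],rcond=None)[0]
p,q=R[0][0]+t[0]*R[0][1],R[1][0]+t[1]*R[1][1]; print(p,q)
E
cd pics; python3 -c "
import cv2,numpy as np
cv2.imwrite('crops.png',cv2.resize(np.vstack([cv2.imread('scenecrop.png'),cv2.imread('sidecrop.png')]),(400,600)))"
```

```text
scene 15 (np.float64(335.8), np.float64(144.6)) 334 338 143 146
[[494.59402626 124.48633506 249.        ]]
rng 1612.6622
side 63 (np.float64(364.6507936507937), np.float64(211.84126984126985)) 357 373 204 221
[[511.66563038  99.74954348 249.        ]]
rng 1519.937
[507.88640893 118.69171591 268.73668081] [512.05418002 120.52214673 266.46715235]
```

View pics/crops.png

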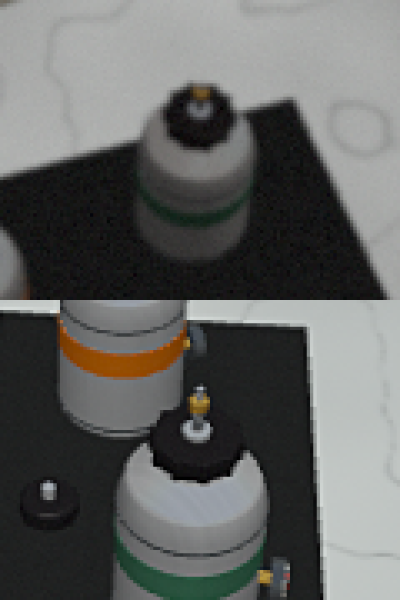

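```bash
cat >> h.py <<'E'
from scipy.spatial.transform import Rotation as Ro
def shift(target):
    s=r.sense(); R=Ro.from_euler("xyz",s["tcp_rot"]).as_matrix()
    return np.round(R.T@(np.array(target)-s["eef_pos"]),2)
E
python3 - <<'E'
from h import *
for n,nut,ok in(("scene",(335.8,145.6),(263,183)),("side",(370.7,219.2),(348.5,163))):
    f=np.load(f"/tmp/{n}.npy",allow_pickle=True).item()
    print(n,plane(f,[nut],249),"other",plane(f,[ok],248)); 
print(shift((505,118,350)))
E
```

```text
scene [[498.5218675  123.06801064 249.        ]] other [[ 564.3634017  -149.88181422  248.        ]]
side [[495.28596375 128.12162225 249.        ]] other [[ 566.00988559 -128.11977697  248.        ]]
[-404.45 -300.12 -119.  ]
```

```bash
python3 -m creep '0 0 0 0 0 -0.04 0;0 0 0 0 0 -0.09 60;0 0 9 -0.04 -0.03 -0.12 120;0 0 18 -0.08 -0.06 -0.12 120;0 0 27 -0.12 -0.09 -0.12 120;0 0 36 -0.16 -0.12 -0.12 120;0 0 45 -0.20 -0.15 -0.12 120;0 0 45 -0.20 -0.15 -0.12 120'; python3 -c "
from h import *
print(shift((505,118,350)),r.sense()['qpos'],r.sense()['tcp_rot'])"
```

```text
clock: 1.1
eef_pos: [386.6, 339.4, 351.2]
tcp_rot: [-3.141, 0.001, 1.904]
contact_force: [-0.6, 0.2, 0.4]
opening: 0.527
grasp_force: 0.0
[-247.91   39.41    1.39] [ 7.17934268e-01  8.01253456e-02  1.71369111e+00 -7.08334636e-04
  1.34824065e+00  3.84635721e-01] [-3.14142129e+00  8.14611766e-04  1.90425145e+00]
```

```bash
python3 -m creep '0 0 9 -0.04 0.006 0 150;0 0 18 -0.08 0.012 0 150;0 0 27 -0.12 0.018 0 150;0 0 36 -0.16 0.024 0 150;0 0 45 -0.20 0.030 0 150;0 0 54 -0.238 0.034 0 150;0 0 63 -0.238 0.034 0 150;0 0 72 -0.238 0.034 0 150'; python3 - <<'E'
from h import *
s=r.sense();print(s["qpos"],s["tcp_rot"])
f=r.grab_frame("wrist"); np.save("/tmp/w1.npy",f,allow_pickle=True); cv2.imwrite("pics/w1.png",f["img"][...,::-1])
print(np.round(f["world_from_camera"],3), proj(f,[[497,125,249],[497,125,266]]))
E
```

```text
clock: 2.1
eef_pos: [496.8, 129.1, 350.9]
tcp_rot: [-3.141, 0.0, 0.648]
contact_force: [-0.0, -0.0, 0.4]
opening: 0.416
grasp_force: 0.0
[2.51027910e-01 7.84896013e-02 1.71607033e+00 5.24367003e-04
 1.34763820e+00 1.17331552e+00] [-3.14088683e+00  3.60374577e-04  6.48392642e-01]
[[ 6.04000e-01  7.70000e-01  2.08000e-01  5.49504e+02]
 [-7.97000e-01  5.83000e-01  1.57000e-01  1.69770e+02]
 [-0.00000e+00 -2.61000e-01  9.65000e-01  4.94338e+02]
 [ 0.00000e+00  0.00000e+00  0.00000e+00  1.00000e+00]] [[320.71019838 198.89325318]
 [321.02897724 204.59597722]]
```

View pics/w1.png

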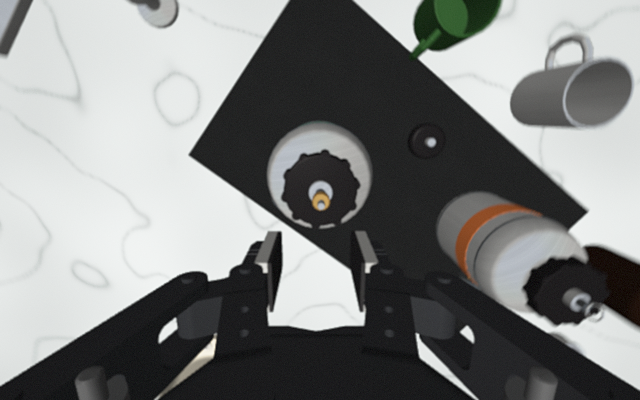

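The wrist view shows the brass nut at about (320,201) on the green keg, with the open fingers straddling column ~318. I'll measure the nut here, then finish the wrist turn and measure again from the new yaw.

```bash
cat >> h.py <<'E'
def nut(f,u,v,w=18,z=249):
    hsv=cv2.cvtColor(f["img"],cv2.COLOR_RGB2HSV)
    m=cv2.inRange(hsv,(8,80,60),(34,255,255)); k=np.zeros_like(m); k[v-w:v+w,u-w:u+w]=1; m=m*k
    ys,xs=np.nonzero(m); x0,x1,y0,y1=xs.min(),xs.max(),ys.min(),ys.max()
    c=((x0+x1)/2,(y0+y1)/2); print(len(xs),x0,x1,y0,y1,plane(f,[c,(xs.mean(),ys.mean())],z))
E
python3 -c "
from h import *
nut(np.load('/tmp/w1.npy',allow_pickle=True).item(),321,201)"
python3 -m creep '0 0 10 0 0 0 180;0 0 20 0 0 0 180;0 0 30 0 0 0 180;0 0 40 0 0 0 180;0 0 50 0 0 0 180;0 0 60 0 0 0 180;0 0 65 0 0 0 180;0 0 65 0 0 0 180'; python3 - <<'E'
from h import *
f=r.grab_frame("wrist"); np.save("/tmp/w2.npy",f,allow_pickle=True); cv2.imwrite("pics/w2.png",f["img"][...,::-1])
p=proj(f,[[497,125,249]])[0].astype(int);print(p,r.sense()["qpos"]); nut(f,*p); print(shift((497,125,300)))
E
```

```text
222 311 330 191 211 [[495.3897689  123.99831743 249.        ]
 [495.86091071 124.38738128 249.        ]]
clock: 3.15
eef_pos: [496.6, 129.5, 351.1]
tcp_rot: [3.142, 0.0, -0.478]
contact_force: [-0.2, 0.6, -0.6]
opening: 0.294
grasp_force: 0.0
[321 192] [2.51777121e-01 7.79970933e-02 1.71622728e+00 1.67070898e-04
 1.34765669e+00 2.29935261e+00]
226 313 332 184 203 [[495.73164133 124.58977889 249.        ]
 [495.84860553 124.67067499 249.        ]]
[ 2.33  3.71 51.1 ]
```

```bash
python3 -m creep '0 0 0 0.0016 0.0048 0.02 180;0 0 0 0.0016 0.0048 0.04 180;0 0 0 0.0016 0.0048 0.06 180;0 0 0 0.0016 0.0048 0.072 180;0 0 0 0.0016 0.0048 0.072 180;0 0 0 0.0016 0.0048 0.072 180'; python3 - <<'E'
from h import *
f=r.grab_frame("wrist"); np.save("/tmp/w3.npy",f,allow_pickle=True); cv2.imwrite("pics/w3.png",f["img"][100:,120:520][...,::-1])
s=r.sense(); print(s["eef_pos"],s["tcp_rot"])
p=proj(f,[[495.8,124.5,249]])[0].astype(int);print(p); nut(f,*p,w=30); print(shift((495.8,124.5,230)), proj(f,[s["eef_pos"]]))
E
```

```text
clock: 3.95
eef_pos: [496.4, 124.0, 280.0]
tcp_rot: [-3.141, -0.001, -0.481]
contact_force: [0.5, -0.1, 0.5]
opening: 0.297
grasp_force: 0.0
[496.39588392 123.935058   280.07534241] [-3.14076634e+00 -9.10536875e-04 -4.81102930e-01]
[316 225]
425 304 330 213 238 [[495.84642031 124.43406004 249.        ]
 [496.28992373 124.46096344 249.        ]]
[-0.84 -0.18 50.07] [[317.49990745 245.29165784]]
```

View pics/w3.png

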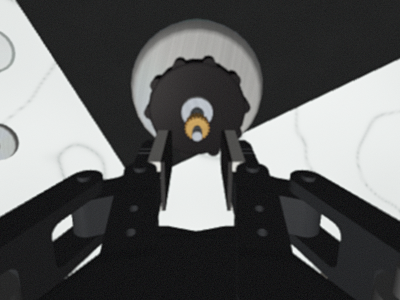

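The nut at crop (197,128) sits midway between the pads (162 and 232), so I go down straight and then close softly.

```bash
python3 -m creep '0 0 0 -0.0003 0 0.012 180;0 0 0 -0.0005 0 0.024 180;0 0 0 -0.0005 0 0.036 180;0 0 0 -0.0005 0 0.044 180;0 0 0 -0.0005 0 0.049 180;0 0 0 -0.0005 0 0.049 180;0 0 0 -0.0005 0 0.049 180'; python3 - <<'E'
from h import *
f=r.grab_frame("wrist"); cv2.imwrite("pics/w4.png",f["img"][100:,120:520][...,::-1])
s=r.sense(); print(s["contact_force"],s["wrist_torque"],s["eef_pos"]);nut(f,*proj(f,[[495.8,124.5,249]])[0].astype(int),w=45)
E
```

```text
clock: 4.88
eef_pos: [495.7, 124.0, 230.6]
tcp_rot: [-3.141, -0.0, -0.482]
contact_force: [0.2, 0.6, 0.4]
opening: 0.293
grasp_force: 0.0
[-0.31883571  0.12672661 -0.0240272 ] [-0.01408426 -0.0545043   0.00447386] [495.74762939 124.07767423 230.65154037]
833 299 334 245 281 [[495.50842243 124.78771195 249.        ]
 [496.25538932 124.5042348  249.        ]]
```

View pics/w4.png

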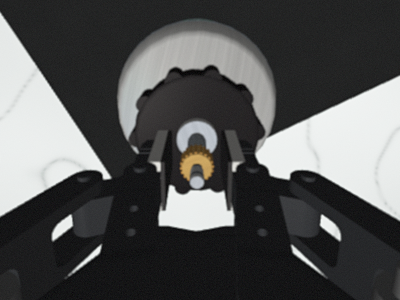

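The nut at crop (197,167) sits between the pads. Now I close gently.

```bash
python3 -m creep '0 0 0 0 0 0 195;0 0 0 0 0 0 205;0 0 0 0 0 0 205' 25; python3 -m creep '0 0 0 0 0 0 211;0 0 0 0 0 0 214;0 0 0 0 0 0 217;0 0 0 0 0 0 220;0 0 0 0 0 0 224;0 0 0 0 0 0 224' 25; python3 -c "
from h import *
s=r.sense();print(s['wrist_torque'],s['qpos'])"
```

```text
clock: 5.3
eef_pos: [495.5, 124.0, 230.4]
tcp_rot: [-3.142, -0.0, -0.482]
contact_force: [0.7, 0.1, -0.5]
opening: 0.191
grasp_force: 0.0
clock: 6.05
eef_pos: [495.5, 124.0, 230.4]
tcp_rot: [3.142, -0.0, -0.482]
contact_force: [-0.3, -1.5, 2.3]
opening: 0.148
grasp_force: 24.3
[-0.1530517   0.11419858 -0.01107909] [ 2.42291554e-01  1.75919668e-01  1.87520493e+00 -4.06503725e-05
  1.09044385e+00  2.29480711e+00]
```

```bash
python3 -m creep '0 0 -5 0 0 -0.0001 224;0 0 -10 0 0 -0.00025 224;0 0 -15 0 0 -0.0004 224;0 0 -20 0 0 -0.0005 224;0 0 -20 0 0 -0.0005 224'; python3 - <<'E'
from h import *
s=r.sense();print(s['wrist_torque'],s['contact_force'],s['qpos'][5])
f=r.grab_frame("wrist"); cv2.imwrite("pics/w5.png",cv2.resize(f["img"][200:340,220:420],None,fx=3,fy=3)[...,::-1])
E
```

```text
clock: 6.68
eef_pos: [495.4, 123.8, 230.8]
tcp_rot: [3.141, 0.0, -0.133]
contact_force: [-1.3, -2.7, 1.9]
opening: 0.149
grasp_force: 24.3
[-0.34877223  0.11397485 -0.04081403] [-1.32565124 -2.65165066  1.87508447] 1.9463109155398626
```

View pics/w5.png

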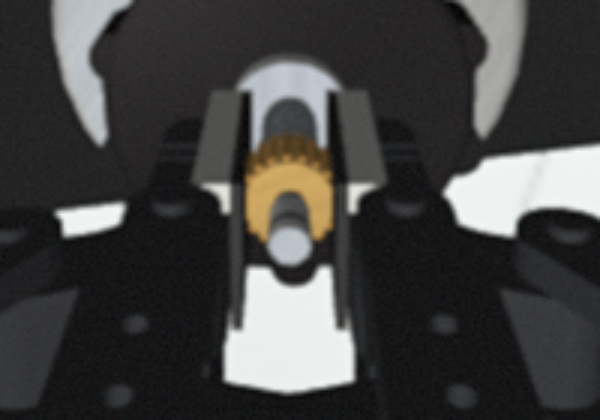

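The nut at (290,200) is held squarely with the pin free above it. There is a small side load (~3 N), so I ease toward it and keep turning.

```bash
python3 -m creep '0 0 -8 0 0.0003 -0.0003 224;0 0 -16 0 0.0003 -0.0006 224;0 0 -24 0 0.0003 -0.0008 224;0 0 -32 0 0.0003 -0.0010 224;0 0 -40 0 0.0003 -0.0011 224;0 0 -40 0 0.0003 -0.0011 224'; python3 - <<'E'
from h import *
s=r.sense();print(s['wrist_torque'],s['contact_force'],s['qpos'][5])
E
```

```text
clock: 7.48
eef_pos: [495.5, 123.4, 231.8]
tcp_rot: [3.141, 0.0, 0.563]
contact_force: [-0.0, -4.1, 0.9]
opening: 0.148
grasp_force: 24.4
[-0.58119592 -0.0699623  -0.0036235 ] [-0.02061635 -4.07962226  0.88864142] 1.2494629625165523
```

```bash
python3 -m creep '0 0 0 -0.00027 0.00042 0 224;0 0 0 -0.00027 0.00042 0 224'; python3 - <<'E'
from h import *
s=r.sense();print(s['wrist_torque'],s['contact_force'],s['eef_pos'])
E
```

```text
clock: 7.72
eef_pos: [495.5, 123.3, 231.8]
tcp_rot: [-3.141, -0.0, 0.563]
contact_force: [-0.3, -1.4, -1.1]
opening: 0.148
grasp_force: 24.3
[-0.26644468 -0.02876008 -0.03471679] [-0.2684776  -1.39423137 -1.05252791] [495.45705556 123.31513517 231.80987131]
```

```bash
python3 -m creep '0 0 -8 0 0.00025 -0.0002 224;0 0 -16 0 0.0004 -0.0004 224;0 0 -24 0 0.0005 -0.0006 224;0 0 -32 0 0.0006 -0.0008 224;0 0 -40 0 0.0007 -0.00095 224;0 0 -40 0 0.0007 -0.00095 224'; python3 - <<'E'
from h import *
s=r.sense();print(s['wrist_torque'],s['contact_force'],s['qpos'][5],s['eef_pos'])
E
```

```text
clock: 8.48
eef_pos: [495.9, 123.0, 232.8]
tcp_rot: [-3.142, -0.001, 1.262]
contact_force: [0.2, 1.3, -0.8]
opening: 0.147
grasp_force: 24.3
[ 0.06470937 -0.05587275 -0.0099034 ] [ 0.18758078  1.27999703 -0.80991687] 0.5486761569045902 [495.85047725 122.95496709 232.80756212]
```

```bash
python3 -m creep '0 0 -8 0.0001 0.0001 -0.0002 224;0 0 -16 0.0001 0.0002 -0.0004 224;0 0 -24 0.0002 0.0003 -0.0006 224;0 0 -32 0.0003 0.0004 -0.0008 224;0 0 -40 0.0003 0.0004 -0.00095 224;0 0 -40 0.0003 0.0004 -0.00095 224'; python3 - <<'E'
from h import *
s=r.sense();print(s['wrist_torque'],s['contact_force'],s['qpos'][5],s['eef_pos'])
E
```

```text
clock: 9.22
eef_pos: [496.3, 123.0, 233.8]
tcp_rot: [3.141, -0.0, 1.957]
contact_force: [0.7, 0.2, -0.7]
opening: 0.146
grasp_force: 24.3
[ 0.0019286  -0.10251231  0.03286132] [ 0.65300395  0.1869242  -0.65613738] -0.1470860875503923 [496.32975426 122.97322742 233.76672453]
```

```bash
python3 -m creep '0 0 -8 0 0.0001 -0.0002 224;0 0 -16 0.0001 0.0002 -0.0004 224;0 0 -24 0.0001 0.0003 -0.0006 224;0 0 -32 0.0001 0.0004 -0.0008 224;0 0 -40 0.00015 0.0005 -0.00095 224;0 0 -40 0.00015 0.0005 -0.00095 224'; python3 - <<'E'
from h import *
s=r.sense();print(s['wrist_torque'],s['contact_force'],s['qpos'][5],s['eef_pos'])
E
```

```text
clock: 9.98
eef_pos: [496.7, 123.3, 234.7]
tcp_rot: [3.141, -0.0, 2.654]
contact_force: [0.4, 0.3, -0.8]
opening: 0.151
grasp_force: 24.4
[ 0.08826495 -0.03500119  0.02945687] [ 0.38833096  0.29450153 -0.83141886] -0.8435291653640425 [496.68116298 123.26545436 234.70012916]
```

```bash
python3 -m creep '0 0 -8 0 0.0001 -0.0002 224;0 0 -16 0.0001 0.0002 -0.0004 224;0 0 -24 0.0001 0.0003 -0.0006 224;0 0 -32 0.0001 0.0004 -0.0008 224;0 0 -40 0.00015 0.00045 -0.00095 224;0 0 -40 0.00015 0.00045 -0.00095 224'; python3 - <<'E'
from h import *
s=r.sense();print(s['wrist_torque'],s['contact_force'],s['qpos'][5],s['eef_pos'])
E
```

```text
clock: 10.72
eef_pos: [496.7, 123.7, 235.7]
tcp_rot: [3.141, 0.0, -2.931]
contact_force: [0.1, 1.3, -0.6]
opening: 0.143
grasp_force: 24.4
[ 0.17457998 -0.02208963  0.0675    ] [ 0.14364626  1.32302732 -0.6086056 ] -1.540191452159179 [496.74637364 123.74164155 235.66492953]
```

```bash
python3 -m creep '0 0 -7 0 0.0002 -0.0002 224;0 0 -14 0 0.0003 -0.0003 224;0 0 -21 0.0001 0.0004 -0.0005 224;0 0 -27 0.0001 0.0005 -0.0006 224;0 0 -31 0.0001 0.0005 -0.0007 224;0 0 -31 0.0001 0.0005 -0.0007 224'; python3 -c "
from h import *
s=r.sense();print(s['wrist_torque'],s['contact_force'])";  python3 -m creep '0 0 -3 0 0 0 224;0 0 -6 0 0 0 224'; python3 - <<'E'
from h import *
s=r.sense();print(s['wrist_torque'],s['contact_force'],s['qpos'][5],s['eef_pos'])
E
```

```text
clock: 11.48
eef_pos: [496.6, 124.1, 236.4]
tcp_rot: [3.142, 0.0, -2.39]
contact_force: [0.7, 0.6, 0.2]
opening: 0.145
grasp_force: 24.4
[ 0.04738854 -0.03885264 -0.02714126] [0.65245658 0.62435866 0.21494155]
clock: 11.72
eef_pos: [496.6, 124.1, 236.4]
tcp_rot: [3.141, 0.0, -2.284]
contact_force: [-0.2, 0.3, 0.1]
opening: 0.148
grasp_force: 24.4
[ 0.09567804 -0.00350082 -0.3212589 ] [-0.16864166  0.30225276  0.14956064] -2.186380368511194 [496.55493979 124.14405328 236.41687181]
```

The torque jumped to 0.32 N·m, so the nut is at its stop. I release, rise and check.

```bash
python3 -m creep '0 0 0 0 0 0 215;0 0 0 0 0 0 200;0 0 0 0 0 0 180;0 0 0 0 0 0 180;0 0 0 0 0 -0.01 180;0 0 0 0 0 -0.03 180;0 0 0 0 0 -0.055 180;0 0 0 0 0 -0.055 180'; python3 - <<'E'
from h import *
f=r.grab_frame("wrist"); np.save("/tmp/w6.npy",f,allow_pickle=True); cv2.imwrite("pics/w6.png",cv2.resize(f["img"][130:330,200:440],None,fx=3,fy=3)[...,::-1])
nut(f,*proj(f,[[496.5,124.1,255]])[0].astype(int),w=30,z=255);print(r.sense()["eef_pos"])
E
```

```text
clock: 12.72
eef_pos: [497.8, 124.3, 293.7]
tcp_rot: [-3.139, 0.003, -2.28]
contact_force: [0.1, -0.2, -0.7]
opening: 0.291
grasp_force: 0.0
415 305 329 206 232 [[496.7661588  124.79128917 255.        ]
 [496.43659812 124.75159023 255.        ]]
[497.05156896 124.13663796 292.31985183]
```

View pics/w6.png

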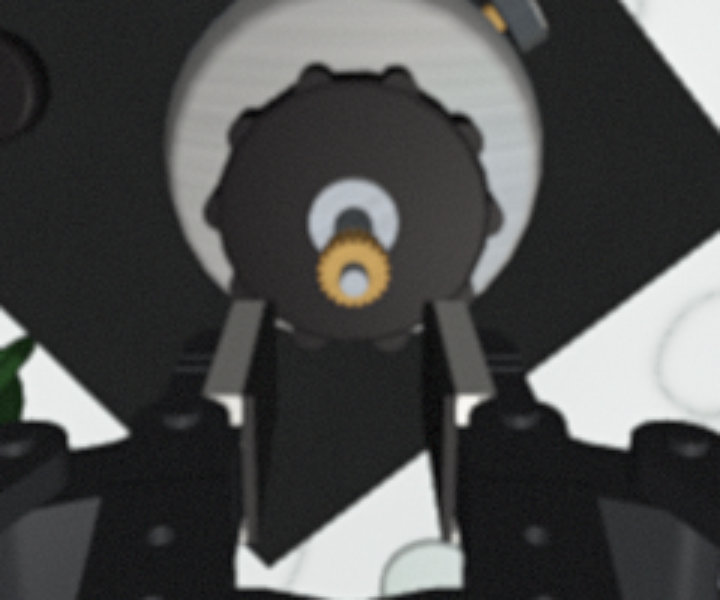

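The nut is now high on the pin: its ring is at (354,268) and the pin tip at (354,282). I shut the fingers above it and centre on the pin.

```bash
python3 -m creep '0 0 0 0 0 0 210;0 0 0 0 0 0 240;0 0 0 0 0 0 255;0 0 0 0 0 0 255;0 0 0 0 0 0 255;0 0 0 0 0 0 255' 40; python3 - <<'E'
from h import *
f=np.load("/tmp/w6.npy",allow_pickle=True).item()
p=plane(f,[(200+354/3,130+282/3)],266)[0]; print(p)
s=r.sense(); print(s["eef_pos"],s["contact_force"],shift(p))
E
```

```text
clock: 13.52
eef_pos: [496.6, 124.1, 291.4]
tcp_rot: [-3.142, 0.0, -2.279]
contact_force: [0.9, -0.1, 0.5]
opening: 0.0
grasp_force: 0.0
[495.84761619 124.65340342 266.        ]
[496.56901538 124.05307956 291.37573997] [ 0.91249997 -0.11357005  0.50114981] [1.000e-02 9.400e-01 2.538e+01]
```

```bash
python3 -m creep '0 0 0 0 0.0002 0.008 255;0 0 0 0 0.0002 0.016 255;0 0 0 0 0.0002 0.020 255;0 0 0 0 0.0002 0.0235 255;0 0 0 0 0.0002 0.0235 255'; python3 -m creep '0 0 0 0 0 0.001 255;0 0 0 0 0 0.002 255;0 0 0 0 0 0.003 255;0 0 0 0 0 0.003 255'; python3 -c "
from h import *
s=r.sense();print(s['contact_force'],s['eef_pos'])"
```

```text
clock: 14.15
eef_pos: [496.3, 124.2, 267.6]
tcp_rot: [3.141, -0.0, -2.279]
contact_force: [-0.2, -0.1, -0.0]
opening: -0.003
grasp_force: 0.0
clock: 14.65
eef_pos: [496.6, 124.2, 265.2]
tcp_rot: [-3.141, 0.0, -2.279]
contact_force: [-0.9, -0.7, 3.8]
opening: 0.003
grasp_force: 2.1
[-0.91992131 -0.65566193  3.76346683] [496.59179087 124.23860586 265.24145098]
```

```bash
python3 -m creep '0 0 0 0 0 0.001 255;0 0 0 0 0 0.002 255;0 0 0 0 0 0.003 255;0 0 0 0 0 0.0042 255;0 0 0 0 0 0.0042 255'; python3 -m creep '0 0 0 0 0 0.0006 255;0 0 0 0 0 0.0010 255;0 0 0 0 0 0.0010 255'; python3 -c "
from h import *
s=r.sense();print(s['contact_force'],s['eef_pos'])"
```

```text
clock: 15.28
eef_pos: [496.7, 124.2, 261.2]
tcp_rot: [-3.141, 0.001, -2.279]
contact_force: [-0.9, -1.0, 7.7]
opening: -0.0
grasp_force: 4.1
clock: 15.65
eef_pos: [496.7, 124.2, 260.3]
tcp_rot: [-3.141, 0.001, -2.279]
contact_force: [-1.3, -1.2, 9.2]
opening: 0.002
grasp_force: 4.5
[-1.27936232 -1.15651165  9.24762191] [496.66020418 124.24290017 260.3177    ]
```

```bash
python3 -m creep '0 0 0 0 0 0.0004 255;0 0 0 0 0 0.0004 255'; python3 -m creep '0 0 0 0 0 0.0003 255;0 0 0 0 0 0.0003 255'
```

```text
clock: 15.9
eef_pos: [496.6, 124.2, 260.0]
tcp_rot: [-3.141, 0.001, -2.279]
contact_force: [-2.0, -0.9, 8.9]
opening: 0.003
grasp_force: 4.7
clock: 16.15
eef_pos: [496.7, 124.2, 259.9]
tcp_rot: [-3.141, 0.001, -2.279]
contact_force: [-2.3, -1.6, 10.8]
opening: -0.0
grasp_force: 5.4
```

```bash
python3 -m creep '0 0 0 0 0 0.0003 255;0 0 0 0 0 0.0003 255'
```

```text
clock: 16.4
eef_pos: [496.7, 124.2, 259.8]
tcp_rot: [-3.141, 0.001, -2.279]
contact_force: [-2.9, -1.5, 12.4]
opening: 0.002
grasp_force: 6.2
```

The force is rising with no further travel, so the pin is at its stop at 12 N. I hold it there, then lift.

```bash
python3 -m creep '0 0 0 0 0 0 255;0 0 0 0 0 0 255;0 0 0 0 0 0 255;0 0 0 0 0 0 255;0 0 0 0 0 0 255;0 0 0 0 0 0 255;0 0 0 0 0 0 255;0 0 0 0 0 0 255';python3 -m creep '0 0 0 0 0 0 255;0 0 0 0 0 0 255;0 0 0 0 0 0 255;0 0 0 0 0 0 255;0 0 0 0 0 0 255;0 0 0 0 0 0 255;0 0 0 0 0 -0.003 255;0 0 0 0 0 -0.008 255';python3 -m creep '0 0 0 0 0 -0.01 255;0 0 0 0 0 -0.03 255;0 0 0 0 0 -0.05 200;0 0 0 0 0 -0.07 180;0 0 0 0 0 -0.07 180;0 0 0 0 0 -0.07 180'; python3 - <<'E'
from h import *
f=r.grab_frame("wrist"); cv2.imwrite("pics/w7.png",cv2.resize(f["img"][100:340,160:480],None,fx=2,fy=2)[...,::-1])
nut(f,*proj(f,[[496.5,124.1,255]])[0].astype(int),w=25,z=255)
E
```

```text
clock: 17.4
eef_pos: [496.7, 124.3, 259.8]
tcp_rot: [-3.141, 0.001, -2.279]
contact_force: [-3.4, -1.2, 12.6]
opening: 0.001
grasp_force: 6.2
clock: 18.4
eef_pos: [496.5, 124.2, 266.9]
tcp_rot: [-3.141, 0.0, -2.279]
contact_force: [-0.2, 0.1, -0.3]
opening: -0.0
grasp_force: 0.0
clock: 19.15
eef_pos: [496.0, 124.1, 335.9]
tcp_rot: [3.141, -0.001, -2.279]
contact_force: [0.1, 0.2, 0.7]
opening: 0.291
grasp_force: 0.0
275 306 325 193 213 [[496.61945014 125.02868669 255.        ]
 [496.54694189 124.89343948 255.        ]]
```

View pics/w7.png

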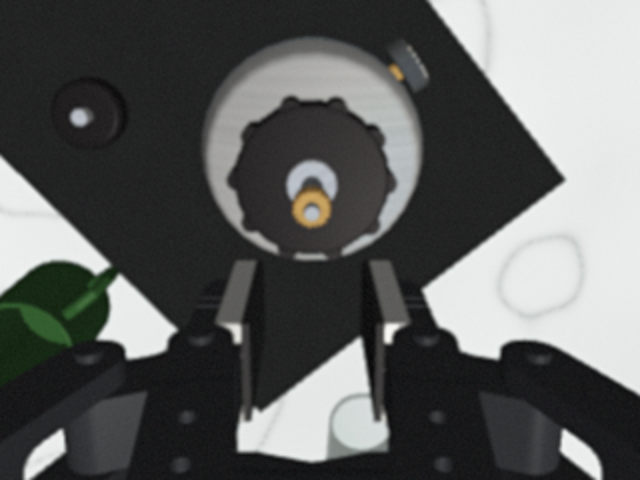

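The nut is still up at (312,208), the pin has sprung back at (312,214), and the keg is standing where it was.

```bash
python3 -c "
from rig import r
print(r.sign_off())"
```

```text
the job is handed in; nothing more can be done
None
```

The green keg is vented and the job is handed in at about 19 s: the lock nut is unscrewed up to its stop, the pin was pressed fully in at about 12 N for roughly 2 s and released, and the keg is standing where it was.

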